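# Sort the spent batteries and turn the status sign

## Task

Sort the three batteries that still lie about by type: the slim black one into the blue tray beside the slim red one already there, the fat one into the yellow tray and the square block into the white tray; one of the three lies under the wooden riser. When all are in their trays, turn the two-sided sign half a turn so that its green face looks squarely toward the robot. Leave the hex keys, the screwdriver and the red parts case where they lie.

Things in the scene. Friction and masses are not known exactly. Their poses are not given: they have to be found in the camera images.
- slim_black: slim cylindrical battery, black with an orange end, 14 mm thick, 50 mm long; the part that the fingers meet is 10 mm wide and 14 mm high. Its origin is the centre of its underside. It is loose, lies flat and its long axis is its own y axis. 24 g. Any one of slim_black, fat_cell and block_cell may be the one under the riser.
- slim_red: slim cylindrical battery, red with a silver end, otherwise like slim_black. It already lies in the blue tray, along the tray's x, its origin at about x = 0, y = -23 mm, and stays there. Long axis: own y. Origin: centre of its underside. 24 g.
- fat_cell: fat cylindrical battery, black with a gold end, 26 mm thick and high, 50 mm long; the part that the fingers meet is 18 mm wide. Its origin is the centre of its underside. It is loose, lies flat and its long axis is its own y axis. 68 g. It does not roll.
- block_cell: square-sided block battery, dark blue with a gold end, 26 mm wide, 47 mm long, 17 mm high. Its origin is the centre of its underside. It is loose, lies flat and its long axis is its own y axis. 46 g.
- blue_tray: Blue plastic sorting tray, fixed to the desk, 130 (own x) x 100 (own y) x 35 mm high, open on top, walls and floor 4 mm thick. Origin: centre of its underside. For slim batteries.
- yellow_tray: Yellow plastic sorting tray, fixed to the desk, 130 (own x) x 100 (own y) x 35 mm high, open on top, walls and floor 4 mm thick. Origin: centre of its underside. For the fat battery.
- white_tray: White plastic sorting tray, fixed to the desk, 130 (own x) x 100 (own y) x 35 mm high, open on top, walls and floor 4 mm thick. Origin: centre of its underside. For the block battery.
- riser: fixed wooden riser: board 170 (own x) x 256 mm, underside 190, top 208 mm high; 14 mm square legs at x = +-76, y = +-120 mm, end rails down to 168 mm. Its -x side faces left (world +y); that edge is at x = -85 mm. Origin: desk under the centre. A battery lies 35-45 mm inside it, about along x: the tool must tilt 30 to 45 degrees, hand leaning left, low over what lies there.
- sign_axis (a point): point on the sign's vertical pivot, 97 mm high, mid panel. Fixed stand: foot 70 mm wide, post 12 mm thick, 58 mm high. Panel: 100 mm wide (50 each side of the pivot), 8 mm thick, from 62 to 132 mm high, a small cap to 147 mm (looks only). The panel's width lies along the point's y axis at joint value 0; the red face then looks along -x, which points about at the robot base.
- panel (a joint): turn of the sign's panel about the vertical pivot, rad, counter-clockwise seen from above. 0: the red face with a white bar looks to the robot side; 3.14: the green face with a white tick looks there. Stops at 0 and 3.3. Light friction (about 0.012 N m) holds it where it is left; either wing can be pushed round with a finger.
- hex_keys: bystander, loose: red folding hex key set, 28 x 95 (own y) x 25 mm, lying in front of the riser, toward the right. Origin: centre of underside.
- driver: bystander, loose: small red screwdriver, 17 x 127 (own y) x 17 mm, lying left of the batteries. Origin: centre of underside.
- case: bystander, loose: closed red parts case, 67 x 100 x 28 mm, lying on top of the riser toward its back. Origin: centre of underside.
Mind the look-alikes: they are no part of the job. What is shaped like the block_cell but orange is not meant.

How it is judged (in metres and radians):
On the way, in this order (a step that is already met when the one before it is completed fails the run):
1. all batteries rest in their trays while the sign still shows red (x of slim_black in the frame of blue_tray between -0.06 and 0.06 m and y of slim_black in the frame of blue_tray between -0.045 and 0.045 m and z of each of slim_black, slim_red in the frame of blue_tray below 0.036 m and linear speed of each of slim_black, slim_red, fat_cell, block_cell below 0.03 m/s and x of slim_red in the frame of blue_tray between -0.06 and 0.06 m and y of slim_red in the frame of blue_tray between -0.045 and 0.045 m and x of fat_cell in the frame of yellow_tray between -0.06 and 0.06 m and y of fat_cell in the frame of yellow_tray between -0.045 and 0.045 m and z of fat_cell in the frame of yellow_tray below 0.036 m and x of block_cell in the frame of white_tray between -0.06 and 0.06 m and y of block_cell in the frame of white_tray between -0.045 and 0.045 m and z of block_cell in the frame of white_tray below 0.036 m and value of joint panel below 1 rad), for 0.2 s.
2. the sign is turned to green (value of joint panel above 2.8 rad), for 0.2 s.
At the end, for the whole second after the job is handed in: Both slim batteries in the blue tray, the fat one in the yellow, the block in the white (each origin within 60 mm along and 45 mm across the tray's centre and under 36 mm above its underside, at rest), and the sign at more than 2.8 rad (green face within about 20 degrees of square), still (x of slim_black in the frame of blue_tray between -0.06 and 0.06 m and y of slim_black in the frame of blue_tray between -0.045 and 0.045 m and z of each of slim_black, slim_red in the frame of blue_tray below 0.036 m and linear speed of each of slim_black, slim_red, fat_cell, block_cell below 0.03 m/s and x of slim_red in the frame of blue_tray between -0.06 and 0.06 m and y of slim_red in the frame of blue_tray between -0.045 and 0.045 m and x of fat_cell in the frame of yellow_tray between -0.06 and 0.06 m and y of fat_cell in the frame of yellow_tray between -0.045 and 0.045 m and z of fat_cell in the frame of yellow_tray below 0.036 m and x of block_cell in the frame of white_tray between -0.06 and 0.06 m and y of block_cell in the frame of white_tray between -0.045 and 0.045 m and z of block_cell in the frame of white_tray below 0.036 m and value of joint panel above 2.8 rad and velocity of joint panel between -0.1 and 0.1 rad/s); the robot touches nothing.
It fails at once if the hex key set is shifted more than 30 mm (distance of hex_keys from where it was at the start of the episode above 0.03 m).
It fails at once if the screwdriver is shifted more than 30 mm (distance of driver from where it was at the start of the episode above 0.03 m).
It fails at once if the red parts case is shifted more than 30 mm (distance of case from where it was at the start of the episode above 0.03 m).
It also fails if it takes over 72 s, if anything falls off the work surface, if the arm or the gripper's body presses on something with over 40 N, if the wrist force passes 120 N, or if a joint passes its speed limit or range.

## Robot

A 6-joint arm with a two-finger parallel gripper is mounted at the origin on a cart in front of the work surface, level with it; the furniture and walls round the work are solid. World frame = base frame: x ahead of the robot, y to its left, z up, the work surface at z = 0. Lengths are in mm, angles in rad, forces in N, time in s.
With the tool pointing down it reaches from about 350 to 775 mm from the base axis. Payload 7.3 kg.
Tool frame: the origin (TCP) lies midway between the tips of the shut fingers; the grasp point (between the pads) lies 19 mm behind it; z points along the fingers, y is the line along which they close (so a half turn about z gives the same grasp; the last joint's range is limited). The gripper opens to 92 mm and grips with 3 to 60 N. Pads are 19 mm wide; open, the fingers measure 130 mm over their backs; the gripper's body (75 mm by 190 mm) begins 47 mm behind the grasp point.
Start: joints at [-1.327, 0.342, 1.524, -0, 1.275, -0.146], TCP at [199.525, -485.628, 226.741] pointing down, gripper open.
Joint ranges: [-2.53, 2.53], [-0.77, 2.02], [0.04, 2.7], [-1, 4.14], [0.28, 2.66], [-3.11, 3.11]. Speed limits (rad/s): [2.57, 2.57, 3.14, 3.14, 3.14, 3.14].

## Interface

Orientations are given as [roll, pitch, yaw] about the fixed x, y, z axes, in that order (R = Rz(yaw) Ry(pitch) Rx(roll)).
In Python, from plant import monitor, optics, workorder gives the robot as it stands. The module is installed in compiled form; this text tells all that it offers.
- The arm moves only by the tool servo_tool, never from a script. Its arguments are lists of equal length, an entry for each row: "linear": the shift along the tool's x, y, z as a fraction of full scale, a list of three; "spin": the turn about the tool's z as a fraction of full scale. In form: {"linear": [[dx, dy, dz], ...], "spin": [spin, ...]}. A call has exactly 8 rows; each row shifts and turns the commanded pose from where the row before left it, along the tool's axes as they then stand; what a row does not reach is not made up. Full scale, the value 1, is 200 mm for a shift and 90 degrees for a turn. A row lasts 1/8 s, in which the tool goes at most 62.5 mm and 10.7 degrees, less where a joint would pass 70% of its speed; a pose out of reach is approached as far as the arm can. A call with a number of a shift or a turn outside -1 to 1 is refused whole. A call with a gripper value outside its range is refused whole. "hand" is the opening, from -1 (shut) to 1 (fully open), set as the call begins (left out, the last holds). The fingers move at their own pace and stop on an object; the grip force is fixed at half the most. Time passes only in rows, so rows that do not move let the fingers close, or fill a call up. It gives the time, the measured TCP pose, the force, the opening and the grip force at its end, in the units of the state.
- monitor.get_obs(): the state, without advancing time (a new reading comes with each control period).
- optics.capture(name): name is "side" or "top"; returns a dict with "frame" (420x560x3 uint8, blue, green, red), "K" (3x3 intrinsics, pixels), "world_to_cam" (4x4, takes a point from world to camera coordinates). Camera axes: x right, y down, z forward; pixel columns grow to the right and rows downward; lengths in mm; the calibration is good to about 2 mm. A picture is of the moment at which its call begins. There is no depth.
- workorder.close_job(): hands the job in; it is judged then, once.
The state is a dict: "time": time; "joint_positions": joint angles; "dq": joint speeds; "tau": joint torques, N m; "tool_pos": TCP position; "tcp_rot": TCP orientation; "contact_force": force on the tool from outside, world axes, zero at the start; "moment": the same for the moment, N m; "grip_width": finger opening in mm; "finger_force": force on a finger pad.
Only numpy, scipy, OpenCV 4.12 (cv2) and the standard library are available. Lean on these libraries where they do the work, as an engineer would, in place of code of your own. Each camera call takes 0.05 s, during which the arm holds its last target. There are 200 camera calls.

## Working session

There is one attempt and no reset: what is moved stays moved. The work goes in short steps, Python scripts to look and compute and a tool call to move; the robot and the scene stay as the last step left them, time stands still between calls to the robot, and variables do not carry over. Pictures are saved under pics/ and viewed, at most 10 in all, crops included, and the job is handed in when it is done.

Besides the shell and the picture viewer there is one more tool, called after "Emit:" as name([rows], argument=value, ...), one row to a line, values as JSON. servo_tool: Moves the arm, as the interface text tells. Shift numbers are shares of 200 mm and turn numbers shares of 90 degrees, none past 1 either way. Its arguments: {"type":"object","properties":{"linear":{"type":"array","items":{"type":"array","items":{"type":"number","minimum":-1,"maximum":1}}},"spin":{"type":"array","items":{"type":"number","minimum":-1,"maximum":1}},"hand":{"type":"number"}},"required":["linear","spin"]}

```bash
mkdir -p pics
cat > h.py <<'E'
import numpy as np,cv2,json
from plant import monitor,optics,workorder
def cap(n,f):
    d=optics.capture(n); cv2.imwrite('pics/'+f+'.png',d['frame']); np.savez('pics/'+f+'.npz',K=d['K'],T=d['world_to_cam']); return d
def w(f,u,v,z):
    d=np.load('pics/'+f+'.npz');K,T=d['K'],d['T'];R=T[:3,:3];c=-R.T@T[:3,3]
    r=R.T@np.linalg.inv(K)@np.array([u,v,1.]);return c+r*(z-c[2])/r[2]
def px(f,p):
    d=np.load('pics/'+f+'.npz');q=d['T'][:3,:3]@np.array(p,float)+d['T'][:3,3];q=d['K']@q;return q[:2]/q[2]
E
python3 - <<'E'
from h import *
for n in('top','side'):
    d=cap(n,n+'0');T=d['world_to_cam'];print(d['K'],-T[:3,:3].T@T[:3,3],T[2,:3])
    cv2.imwrite(f'pics/{n}0b.png',cv2.resize(d['frame'],(800,600),interpolation=cv2.INTER_CUBIC))
print(monitor.get_obs())
E
```

```text
[[541.75856281   0.         274.64151274]
 [  0.         541.75856281 217.41653633]
 [  0.           0.           1.        ]] [ 402.65602876  -59.69820161 1394.16426864] [ 0.08812526  0.0012352  -0.99610864]
[[381.351175     0.         283.40101222]
 [  0.         381.351175   209.07584174]
 [  0.           0.           1.        ]] [203.02166239 585.98808343 706.35181934] [ 0.34428993 -0.69567205 -0.63047985]
{'time': 0.1, 'joint_positions': array([-1.32699572e+00,  3.42634345e-01,  1.52489657e+00, -2.30404605e-06,
        1.27536831e+00, -1.45988194e-01]), 'dq': array([-2.17094848e-05, -2.45864170e-04, -2.64924548e-03, -3.79690031e-04,
       -1.18781209e-03,  7.58340984e-04]), 'tau': array([ 2.40356443e-03, -4.32001519e+01, -2.44694656e+01,  7.19560822e-02,
        5.26343076e-02, -3.96990549e-05]), 'tool_pos': array([ 199.4385929 , -485.27343327,  226.13285185]), 'tcp_rot': array([-3.14029966e+00, -1.87887640e-04,  3.89789356e-01]), 'contact_force': array([-0.35740514, -0.48151228, -0.36965497]), 'moment': array([-0.01281849, -0.00020973,  0.01119685]), 'finger_force': 0.0, 'grip_width': 91.64236328534236}
```

View pics/top0b.png

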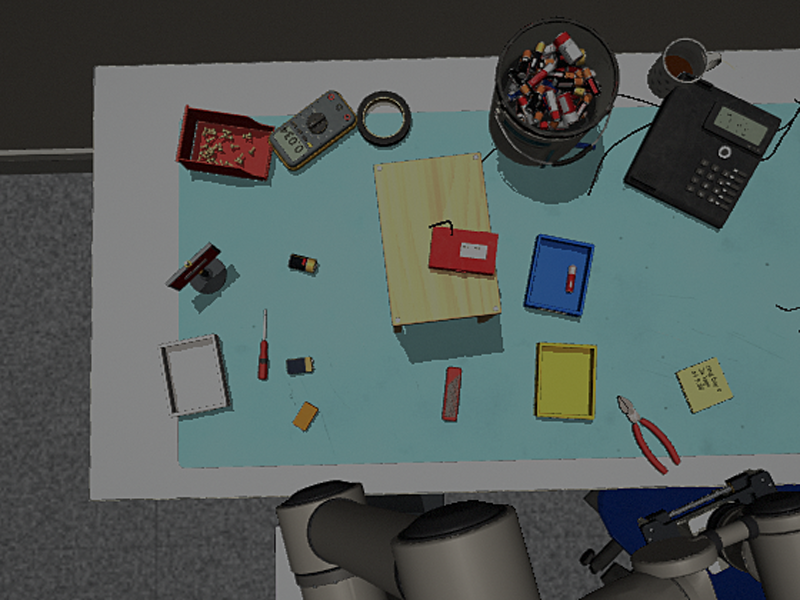

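View pics/side0b.png

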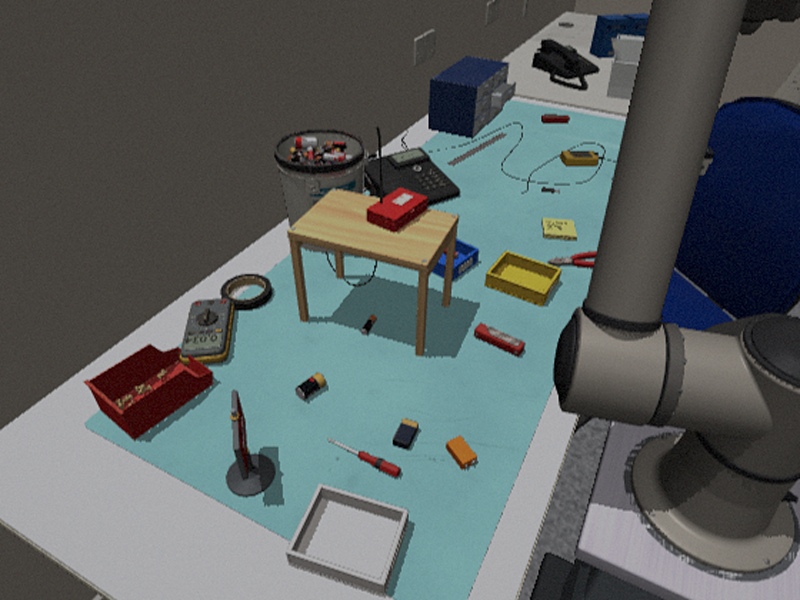

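Top view (800-px picture): the fat cell is at (304,264), the dark blue block at (300,366), and the orange look-alike at (305,416), which is ruled out by colour. The white tray is at (195,376), the yellow at (566,382), the blue at (560,276), and the sign at (195,266). In the side view, the slim black cell under the riser is at (370,323). Next I'll confirm these in one enlarged crop and measure them.

Run:
```python
from h import *
s=cv2.imread('pics/side0.png');t=cv2.imread('pics/top0.png')
a=cv2.resize(t[160:310,105:255],(400,400),interpolation=cv2.INTER_CUBIC)
b=cv2.resize(s[190:290,210:310],(400,400),interpolation=cv2.INTER_CUBIC)
c=cv2.resize(t[100:237,255:392],(400,200) if 0 else (400,400),interpolation=cv2.INTER_CUBIC)
cv2.imwrite('pics/crop1.png',np.clip(np.hstack([a,b])*1.6,0,255).astype('uint8'))
f=.7
def T(u,v,z):return w('top0',u*f,v*f,z).round(1)
def S(u,v,z):return w('side0',u*f,v*f,z).round(1)
P=lambda *l:print(*l)
P('fat',T(304,264,13),'side',S(311,386,13),'ends',T(291,263,13),T(317,266,13))
P('block',T(300,366,17),S(405,433,10),'ends',T(287,367,17),T(313,365,17))
P('slim',S(370,324,7),'ends',S(374,316,7),S(365,331,7))
P('white',[T(*c,35) for c in((160,343),(216,334),(230,408),(173,417))])
P('blue',[T(*c,35) for c in((538,235),(594,242),(582,315),(524,307))])
P('yel',[T(*c,35) for c in((536,343),(597,344),(596,419),(535,418))])
P('riser',[T(*c,208) for c in((374,165),(480,152),(500,312),(392,327))])
P('sign top edges',T(167,287,132),T(218,244,132),'cap',T(200,266,147))
P('hex',T(447,368,25),T(461,368,25),T(457,421,25),T(443,420,25))
P('driver',T(265,310,8),T(263,380,8))
P('case',T(463,250,236)); P('red',T(571,279,14))
```

```text
fat [612.9  99.2  13. ] side [613.7 103.1  13. ] ends [615.3 122.6  13. ] [608.7  75.8  13. ]
block [429.6 108.3  17. ] [431.5 112.1  10. ] ends [428.4 131.4  17. ] [430.9  85.2  17. ]
slim [608.5 -84.9   7. ] ends [ 613.4 -109.     7. ] [606.8 -63.2   7. ]
white [array([475.4, 351.7,  35. ]), array([488.9, 253.2,  35. ]), array([359.1, 229.2,  35. ]), array([345.8, 328.7,  35. ])]
blue [array([ 651.6, -320. ,   35. ]), array([ 636.6, -418.8,   35. ]), array([ 507.2, -391.7,   35. ]), array([ 523.7, -290.2,   35. ])]
yel [array([ 459.8, -308.8,   35. ]), array([ 455.5, -415.7,   35. ]), array([ 325.2, -407.8,   35. ]), array([ 329.4, -301.8,   35. ])]
riser [array([736.9, -34.9, 208. ]), array([ 753.7, -201.3,  208. ]), array([ 501.5, -223.7,  208. ]), array([482.3, -57.1, 208. ])]
sign top edges [562.  311.1 132. ] [631.5 227.  132. ] cap [593.3 253.1 147. ]
hex [ 419.9 -152.    25. ] [ 419.3 -176.7   25. ] [ 326.8 -166.8   25. ] [ 329.1 -142.3   25. ]
driver [531.8 171.    8. ] [406.4 175.7   8. ]
case [ 594.6 -167.2  236. ]
red [ 574.1 -380.    14. ]
```

View pics/crop1.png

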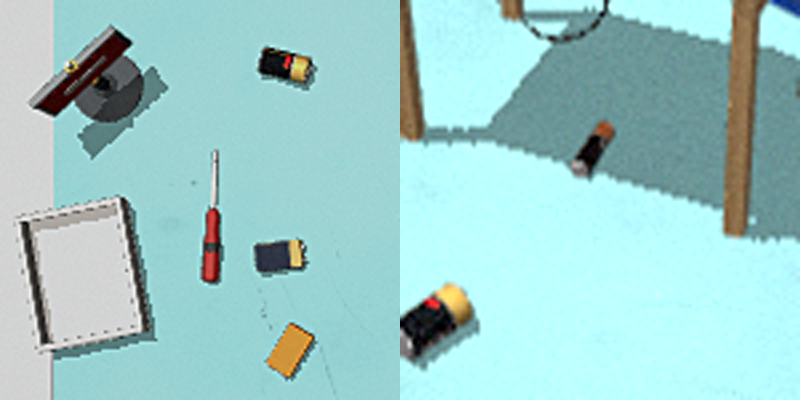

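The crop confirms it: the fat cell has a gold end, the block is dark blue with a gold end (the orange one is the decoy), and the slim black cell with its orange end lies under the riser. The measured sizes match the text. Next is a planning helper, then the block.

```bash
cat > plan.py <<'E'
import sys,json
from h import *
from scipy.spatial.transform import Rotation as Ro
def obs():
    o=monitor.get_obs();print('t',o['time'],'p',np.round(o['tool_pos'],1),'rpy',np.round(np.degrees(o['tcp_rot']),1),'q',np.round(o['joint_positions'],2),'w',round(o['grip_width'],1),'F',np.round(o['contact_force'],1),'ff',round(o['finger_force'],1));return o
def plan(wps,o=None,vmax=55):
    """wps: (x,y,z,total spin deg to add in this leg[,rows])"""
    o=o or obs();p=np.array(o['tool_pos'],float);R=Ro.from_euler('xyz',o['tcp_rot'])
    L=[];S=[]
    for t in wps:
        g=np.array(t[:3],float);a=t[3]
        n=t[4] if len(t)>4 else max(1,int(np.ceil(max(np.linalg.norm(g-p)/vmax,abs(a)/10.2))))
        for k in range(n):
            d=(g-p)/(n-k);l=np.round(R.inv().apply(d)/200/.005)*.005
            s=round(a/n/90,3);p=p+R.apply(l*200);R=R*Ro.from_euler('z',s*90,degrees=True)
            L.append([round(float(x),3)+0 for x in l]);S.append(s)
    while len(L)%8:L.append([0,0,0]);S.append(0)
    for i in range(0,len(L),8):print(json.dumps({"linear":L[i:i+8],"spin":S[i:i+8]}))
    print('end',p.round(1),np.round(R.as_euler('xyz',degrees=True),1))
E
python3 -c "
from plan import *
plan([(350,-250,215,-20),(430,110,120,-47),(430,110,90,0)])"
```

```text
t 0.1 p [ 199.4 -485.3  226.1] rpy [-179.9   -0.    22.3] q [-1.33  0.34  1.52 -0.    1.28 -0.15] w 91.6 F [-0.4 -0.5 -0.4] ff 0.0
{"linear": [[0.19, -0.135, 0.01], [0.2, -0.12, 0.01], [0.205, -0.11, 0.01], [0.21, -0.1, 0.01], [0.215, -0.085, 0.01], [0.22, -0.075, 0.005], [0.215, -0.15, 0.07], [0.23, -0.125, 0.07]], "spin": [-0.037, -0.037, -0.037, -0.037, -0.037, -0.037, -0.075, -0.075]}
{"linear": [[0.245, -0.095, 0.07], [0.255, -0.07, 0.065], [0.26, -0.035, 0.07], [0.265, -0.005, 0.065], [0.265, 0.02, 0.07], [0.0, 0.0, 0.15], [0, 0, 0], [0, 0, 0]], "spin": [-0.075, -0.075, -0.075, -0.075, -0.075, 0.0, 0, 0]}
end [429.7 110.   89.8] [-1.80e+02 -1.00e-01  8.96e+01]
```

Emit:
servo_tool([
  [0.19, -0.135, 0.01],
  [0.2, -0.12, 0.01],
  [0.205, -0.11, 0.01],
  [0.21, -0.1, 0.01],
  [0.215, -0.085, 0.01],
  [0.22, -0.075, 0.005],
  [0.215, -0.15, 0.07],
  [0.23, -0.125, 0.07],
], spin=[-0.037, -0.037, -0.037, -0.037, -0.037, -0.037, -0.075, -0.075], hand=0.1)

```text
time: 1.1
tool_pos: [372.9, -146.7, 187.2]
tcp_rot: [3.141, -0.0, 0.978]
contact_force: [0.8, -0.1, 0.2]
grip_width: 50.5
finger_force: 0.0
```

Emit:
servo_tool([
  [0.245, -0.095, 0.07],
  [0.255, -0.07, 0.065],
  [0.26, -0.035, 0.07],
  [0.265, -0.005, 0.065],
  [0.265, 0.02, 0.07],
  [0.0, 0.0, 0.15],
  [0, 0, 0],
  [0, 0, 0],
], spin=[-0.075, -0.075, -0.075, -0.075, -0.075, 0.0, 0, 0])

```text
time: 2.1
tool_pos: [430.1, 109.1, 90.3]
tcp_rot: [3.141, 0.0, 1.562]
contact_force: [-0.1, 0.2, -0.8]
grip_width: 50.7
finger_force: 0.0
```

```bash
python3 -c "
from plan import *
plan([(430,110,25,3,3),(430,110,4,0,2)])"
```

```text
t 2.1 p [430.1 109.1  90.3] rpy [180.    0.   89.5] q [ 0.08  0.37  1.92 -0.    0.85  0.08] w 50.7 F [-0.1  0.2 -0.8] ff 0.0
{"linear": [[0.0, 0.0, 0.11], [0.0, 0.0, 0.11], [0.005, 0.0, 0.105], [0.0, 0.0, 0.055], [0.0, 0.0, 0.05], [0, 0, 0], [0, 0, 0], [0, 0, 0]], "spin": [0.011, 0.011, 0.011, 0.0, 0.0, 0, 0, 0]}
end [430.2 110.1   4.3] [180.    0.   86.5]
```

Emit:
servo_tool([
  [0.0, 0.0, 0.11],
  [0.0, 0.0, 0.11],
  [0.005, 0.0, 0.105],
  [0.0, 0.0, 0.055],
  [0.0, 0.0, 0.05],
  [0, 0, 0],
  [0, 0, 0],
  [0, 0, 0],
], spin=[0.011, 0.011, 0.011, 0, 0, 0, 0, 0])

```text
time: 3.1
tool_pos: [430.2, 110.5, 4.2]
tcp_rot: [3.141, -0.0, 1.511]
contact_force: [1.2, 0.1, -0.2]
grip_width: 50.1
finger_force: 0.0
```

Emit:
servo_tool([
  [0, 0, 0],
  [0, 0, 0],
  [0, 0, 0],
  [0, 0, 0],
  [0, 0, 0],
  [0, 0, -0.15],
  [0, 0, -0.2],
  [0, 0, -0.1],
], spin=[0, 0, 0, 0, 0, 0, 0, 0], hand=-1)

```text
time: 4.1
tool_pos: [430.4, 110.5, 95.3]
tcp_rot: [3.14, -0.0, 1.511]
contact_force: [1.0, 0.5, -1.5]
grip_width: 26.8
finger_force: 28.3
```

```bash
python3 -c "
from plan import *
plan([(418,291,92,-10,4),(418,291,11,0,3)])"
```

```text
t 4.1 p [430.4 110.5  95.3] rpy [179.9  -0.   86.6] q [ 0.08  0.36  1.92 -0.    0.86  0.14] w 26.8 F [ 1.   0.5 -1.5] ff 28.3
{"linear": [[0.225, -0.03, 0.005], [0.225, -0.02, 0.005], [0.225, -0.01, 0.005], [0.225, 0.005, 0.0], [0.0, 0.0, 0.135], [0.0, 0.0, 0.135], [0.0, 0.0, 0.135], [0, 0, 0]], "spin": [-0.028, -0.028, -0.028, -0.028, 0.0, 0.0, 0.0, 0]}
end [418.4 290.8  11.3] [179.9   0.   96.7]
```

Emit:
servo_tool([
  [0.225, -0.03, 0.005],
  [0.225, -0.02, 0.005],
  [0.225, -0.01, 0.005],
  [0.225, 0.005, 0.0],
  [0.0, 0.0, 0.135],
  [0.0, 0.0, 0.135],
  [0.0, 0.0, 0.135],
  [0, 0, 0],
], spin=[-0.028, -0.028, -0.028, -0.028, 0.0, 0.0, 0.0, 0])

```text
time: 5.1
tool_pos: [416.5, 290.1, 8.2]
tcp_rot: [-3.138, 0.001, 1.687]
contact_force: [-0.0, 0.2, -0.0]
grip_width: 26.3
finger_force: 29.9
```

Emit:
servo_tool([
  [0, 0, 0],
  [0, 0, 0],
  [0, 0, 0],
  [0, 0, -0.1],
  [0, 0, -0.2],
  [0, 0, -0.2],
  [0, 0, 0],
  [0, 0, 0],
], spin=[0, 0, 0, 0, 0, 0, 0, 0], hand=0.1)

```text
time: 6.1
tool_pos: [417.3, 290.5, 109.5]
tcp_rot: [-3.141, 0.0, 1.687]
contact_force: [0.5, -0.5, -0.1]
grip_width: 50.5
finger_force: 0.0
```

```bash
python3 -c "
from plan import *
plan([(500,200,112,10),(613,101,90,6),(613,101,25,0,2),(613,101,4,0,2)])"
```

```text
t 6.1 p [417.3 290.5 109.5] rpy [-180.     0.    96.7] q [ 0.46  0.44  1.73 -0.    0.97  0.34] w 50.5 F [ 0.5 -0.5 -0.1] ff 0.0
{"linear": [[-0.165, 0.12, -0.005], [-0.16, 0.13, -0.005], [-0.15, 0.135, -0.005], [-0.155, 0.2, 0.035], [-0.145, 0.2, 0.04], [-0.14, 0.21, 0.035], [0.0, 0.0, 0.165], [0.0, 0.0, 0.16]], "spin": [0.037, 0.037, 0.037, 0.022, 0.022, 0.022, 0.0, 0.0]}
{"linear": [[0.0, 0.0, 0.055], [0.0, 0.0, 0.05], [0, 0, 0], [0, 0, 0], [0, 0, 0], [0, 0, 0], [0, 0, 0], [0, 0, 0]], "spin": [0.0, 0.0, 0, 0, 0, 0, 0, 0]}
end [613.2 101.2   4.5] [-180.     0.    80.7]
```

Emit:
servo_tool([
  [-0.165, 0.12, -0.005],
  [-0.16, 0.13, -0.005],
  [-0.15, 0.135, -0.005],
  [-0.155, 0.2, 0.035],
  [-0.145, 0.2, 0.04],
  [-0.14, 0.21, 0.035],
  [0, 0, 0],
  [0, 0, 0.16],
], spin=[0.037, 0.037, 0.037, 0.022, 0.022, 0.022, 0, 0])

```text
time: 7.1
tool_pos: [614.4, 101.3, 58.9]
tcp_rot: [3.139, -0.001, 1.409]
contact_force: [-0.4, 0.1, -0.6]
grip_width: 50.5
finger_force: 0.0
```

```bash
python3 -c "
from plan import *
plan([(613,101,25,0,3),(613,101,4,0,2)])"
```

```text
t 7.1 p [614.4 101.3  58.9] rpy [179.9  -0.   80.7] q [0.04 0.68 1.44 0.   1.01 0.2 ] w 50.5 F [-0.4  0.1 -0.6] ff 0.0
{"linear": [[0.0, 0.0, 0.055], [0.0, -0.005, 0.055], [-0.005, 0.0, 0.06], [0.0, 0.0, 0.05], [0.0, 0.0, 0.055], [0, 0, 0], [0, 0, 0], [0, 0, 0]], "spin": [0.0, 0.0, 0.0, 0.0, 0.0, 0, 0, 0]}
end [613.4 100.5   3.9] [179.9  -0.   80.7]
```

Emit:
servo_tool([
  [0, 0, 0.055],
  [0, -0.005, 0.055],
  [-0.005, 0, 0.06],
  [0, 0, 0.05],
  [0, 0, 0.055],
  [0, 0, 0],
  [0, 0, 0],
  [0, 0, 0],
], spin=[0, 0, 0, 0, 0, 0, 0, 0])

```text
time: 8.1
tool_pos: [612.8, 100.5, 4.2]
tcp_rot: [3.141, -0.0, 1.409]
contact_force: [-0.2, -0.1, 0.1]
grip_width: 50.4
finger_force: 0.0
```

Emit:
servo_tool([
  [0, 0, 0],
  [0, 0, 0],
  [0, 0, 0],
  [0, 0, 0],
  [0, 0, -0.2],
  [0, 0, -0.25],
  [0, 0, -0.25],
  [0, 0, -0.25],
], spin=[0, 0, 0, 0, 0, 0, 0, 0], hand=-1)

```text
time: 9.1
tool_pos: [612.2, 100.5, 195.2]
tcp_rot: [-3.141, 0.0, 1.409]
contact_force: [1.3, 0.7, 0.1]
grip_width: 18.7
finger_force: 30.0
```

```bash
python3 -c "
from plan import *
plan([(430,20,200,0),(390,-150,200,0),(393,-358,110,0),(393,-358,12,0,2)],vmax=52)"
```

```text
t 9.1 p [612.2 100.5 195.2] rpy [-180.     0.    80.7] q [ 0.04  0.54  1.29 -0.    1.31  0.2 ] w 18.7 F [1.3 0.7 0.1] ff 30.0
{"linear": [[-0.135, -0.21, -0.005], [-0.135, -0.21, -0.005], [-0.135, -0.205, -0.005], [-0.14, -0.21, -0.01], [-0.22, -0.015, 0.0], [-0.215, -0.015, 0.0], [-0.22, -0.015, 0.0], [-0.215, -0.015, 0.0]], "spin": [0.0, 0.0, 0.0, 0.0, 0.0, 0.0, 0.0, 0.0]}
{"linear": [[-0.205, 0.035, 0.09], [-0.205, 0.035, 0.09], [-0.205, 0.035, 0.09], [-0.205, 0.04, 0.09], [-0.205, 0.035, 0.09], [0.0, 0.0, 0.245], [0.0, 0.005, 0.245], [0, 0, 0]], "spin": [0.0, 0.0, 0.0, 0.0, 0.0, 0.0, 0.0, 0]}
end [ 393.4 -358.3   12.3] [-180.     0.    80.7]
```

Emit:
servo_tool([
  [-0.135, -0.21, -0.005],
  [-0.135, -0.21, -0.005],
  [-0.135, -0.205, -0.005],
  [-0.14, -0.21, -0.01],
  [-0.22, -0.015, 0.0],
  [-0.215, -0.015, 0.0],
  [-0.22, -0.015, 0.0],
  [-0.215, -0.015, 0.0],
], spin=[0, 0, 0, 0, 0, 0, 0, 0])

```text
time: 10.1
tool_pos: [389.7, -151.2, 198.9]
tcp_rot: [3.141, 0.0, 1.409]
contact_force: [1.2, 0.2, -0.7]
grip_width: 18.3
finger_force: 30.0
```

Emit:
servo_tool([
  [-0.205, 0.035, 0.09],
  [-0.205, 0.035, 0.09],
  [-0.205, 0.035, 0.09],
  [-0.205, 0.04, 0.09],
  [-0.205, 0.035, 0.09],
  [0, 0, 0],
  [0, 0, 0.245],
  [0, 0, 0.245],
], spin=[0, 0, 0, 0, 0, 0, 0, 0])

```text
time: 11.1
tool_pos: [393.3, -357.8, 10.6]
tcp_rot: [3.14, 0.001, 1.409]
contact_force: [0.1, -0.6, -1.1]
grip_width: 18.5
finger_force: 30.0
```

Emit:
servo_tool([
  [0, 0, 0],
  [0, 0, 0],
  [0, 0, 0],
  [0, 0, 0],
  [0, 0, -0.15],
  [0, 0, -0.25],
  [0, 0, -0.25],
  [0, 0, -0.25],
], spin=[0, 0, 0, 0, 0, 0, 0, 0], hand=0.1)

```text
time: 12.1
tool_pos: [392.7, -358.0, 193.3]
tcp_rot: [3.141, 0.001, 1.409]
contact_force: [0.2, -0.2, 0.1]
grip_width: 50.0
finger_force: 0.0
```

```bash
python3 -c "
from plan import *
obs()
for n in('top','side'):
  d=cap(n,n+'1')
a=cv2.imread('pics/top1.png')[100:310,100:440]
cv2.imwrite('pics/crop2.png',np.clip(cv2.resize(a,(800,494),interpolation=cv2.INTER_CUBIC)*1.5,0,255))
"
```

```text
t 12.1 p [ 392.7 -358.   193.3] rpy [1.799e+02 1.000e-01 8.070e+01] q [-0.88  0.38  1.56 -0.    1.2  -0.72] w 50.0 F [ 0.2 -0.2  0.1] ff 0.0[ WARN:0@1.473] global loadsave.cpp:1063 imwrite_ Unsupported depth image for selected encoder is fallbacked to CV_8U.
```

View pics/crop2.png

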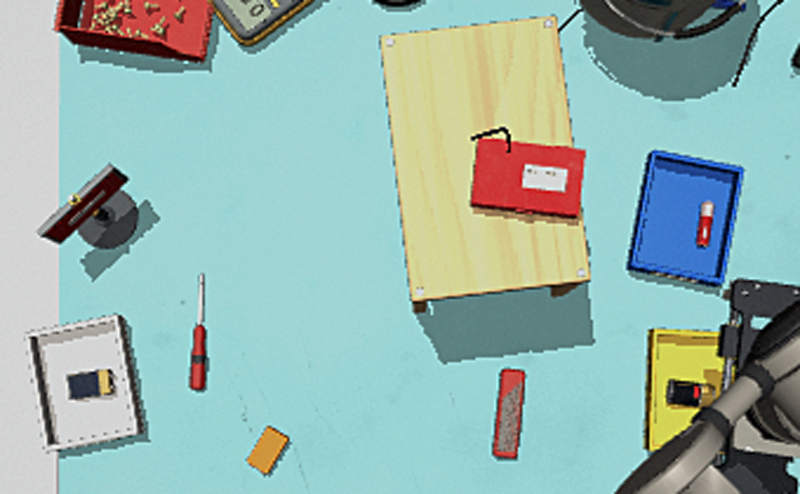

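Both cells are placed: the block in the white tray at (90,383) and the fat cell in the yellow at (685,392). The moves only offer spin about the tool's z, so I'll try to get the tilt by pushing past the arm's reach with the arm pointing right, high above everything.

```bash
python3 -c "
from plan import *
plan([(330,-430,400,-8),(130,-590,500,-7),(119,-720,500,0)],vmax=50)"
```

```text
t 12.2 p [ 394.8 -360.3  197.3] rpy [179.5   0.5  80.8] q [-0.88  0.38  1.56 -0.    1.2  -0.72] w 50.4 F [ 0.3 -0.6  0. ] ff 0.0
{"linear": [[-0.08, -0.05, -0.2], [-0.08, -0.055, -0.205], [-0.08, -0.055, -0.2], [-0.075, -0.055, -0.205], [-0.075, -0.06, -0.2], [-0.135, -0.165, -0.085], [-0.135, -0.165, -0.085], [-0.13, -0.17, -0.085]], "spin": [-0.018, -0.018, -0.018, -0.018, -0.018, -0.013, -0.013, -0.013]}
{"linear": [[-0.13, -0.17, -0.085], [-0.125, -0.175, -0.08], [-0.115, -0.175, -0.085], [-0.215, -0.04, 0.005], [-0.215, -0.04, 0.0], [-0.215, -0.045, 0.005], [0, 0, 0], [0, 0, 0]], "spin": [-0.013, -0.013, -0.013, 0.0, 0.0, 0.0, 0, 0]}
end [ 118.6 -720.5  499.6] [179.6   0.6  95.9]
```

Emit:
servo_tool([
  [-0.08, -0.05, -0.2],
  [-0.08, -0.055, -0.205],
  [-0.08, -0.055, -0.2],
  [-0.075, -0.055, -0.205],
  [-0.075, -0.06, -0.2],
  [-0.135, -0.165, -0.085],
  [-0.135, -0.165, -0.085],
  [-0.13, -0.17, -0.085],
], spin=[-0.018, -0.018, -0.018, -0.018, -0.018, -0.013, -0.013, -0.013])

```text
time: 13.2
tool_pos: [228.8, -510.4, 444.1]
tcp_rot: [3.142, -0.0, 1.613]
contact_force: [0.6, 0.2, 0.1]
grip_width: 50.3
finger_force: 0.0
```

Emit:
servo_tool([
  [-0.13, -0.17, -0.085],
  [-0.125, -0.175, -0.08],
  [-0.115, -0.175, -0.085],
  [-0.215, -0.04, 0.005],
  [-0.215, -0.04, 0.0],
  [-0.215, -0.045, 0.005],
  [0, 0, 0],
  [0, 0, 0],
], spin=[-0.013, -0.013, -0.013, 0, 0, 0, 0, 0])

```text
time: 14.2
tool_pos: [113.9, -688.8, 467.5]
tcp_rot: [3.14, 0.03, 1.673]
contact_force: [0.5, 0.5, 1.0]
grip_width: 50.5
finger_force: 0.0
```

```bash
python3 -c "
from plan import *
obs()"
```

```text
t 14.2 p [ 113.9 -688.8  467.5] rpy [179.9   1.7  95.9] q [-1.52  0.81  0.04  0.    2.26 -1.62] w 50.5 F [0.5 0.5 1. ] ff 0.0
```

It has started to tilt the right way: the arm is stretched and pitch is +1.7°. I'll push on outward.

Emit:
servo_tool([
  [-0.2, 0, 0],
  [-0.2, 0, 0],
  [-0.2, 0, 0],
  [-0.2, 0, 0],
  [-0.2, 0, 0],
  [-0.2, 0, 0],
  [-0.2, 0, 0],
  [-0.2, 0, 0],
], spin=[0, 0, 0, 0, 0, 0, 0, 0])

```text
time: 15.2
tool_pos: [118.4, -818.0, 370.0]
tcp_rot: [3.131, 0.204, 1.673]
contact_force: [-0.3, 0.4, 0.2]
grip_width: 50.8
finger_force: 0.0
```

```bash
python3 -c "
from plan import *
obs()"
```

```text
t 15.2 p [ 118.4 -818.   370. ] rpy [179.4  11.7  95.9] q [-1.53  0.96  0.04  0.02  1.94 -1.62] w 50.8 F [-0.3  0.4  0.2] ff 0.0
```

Emit:
servo_tool([
  [-0.25, 0, -0.13],
  [-0.25, 0, -0.13],
  [-0.25, 0, -0.13],
  [-0.25, 0, -0.13],
  [-0.25, 0, -0.1],
  [-0.25, 0, -0.1],
  [-0.25, 0, -0.1],
  [-0.25, 0, -0.1],
], spin=[0, 0, 0, 0, 0, 0, 0, 0])

```text
time: 16.2
tool_pos: [109.1, -854.1, 473.5]
tcp_rot: [3.121, 0.485, 1.667]
contact_force: [-0.2, -0.5, 0.2]
grip_width: 50.4
finger_force: 0.0
```

```bash
python3 -c "
from plan import *
obs()"
```

```text
t 16.2 p [ 109.1 -854.1  473.5] rpy [178.8  27.8  95.5] q [-1.55  0.86  0.04  0.06  1.76 -1.63] w 50.4 F [-0.2 -0.5  0.2] ff 0.0
```

Emit:
servo_tool([
  [-0.25, 0, -0.08],
  [-0.25, 0, -0.08],
  [-0.25, 0, -0.08],
  [-0.25, 0, -0.08],
  [0, 0, 0],
  [0, 0, 0],
  [0, 0, 0],
  [0, 0, 0],
], spin=[0, 0, 0, 0, 0, 0, 0, 0])

```text
time: 17.2
tool_pos: [105.7, -866.0, 527.6]
tcp_rot: [3.115, 0.619, 1.663]
contact_force: [-0.9, 0.4, -0.1]
grip_width: 50.0
finger_force: 0.0
```

```bash
python3 -c "
from plan import *
o=obs();R=Ro.from_euler('xyz',o['tcp_rot']).as_matrix();print(R.round(3))
plan([(230,-560,430,0),(400,-300,350,0),(470,-60,320,0),(600,30,250,0)],o,vmax=50)"
```

```text
t 17.2 p [ 105.7 -866.   527.6] rpy [178.5  35.5  95.3] q [-1.56  0.81  0.04  0.08  1.68 -1.63] w 50.0 F [-0.9  0.4 -0.1] ff 0.0
[[-0.075  0.994  0.08 ]
 [ 0.811  0.108 -0.575]
 [-0.581  0.021 -0.814]]
{"linear": [[0.21, 0.11, -0.06], [0.21, 0.11, -0.06], [0.21, 0.11, -0.065], [0.21, 0.11, -0.06], [0.21, 0.11, -0.065], [0.215, 0.11, -0.06], [0.21, 0.11, -0.065], [0.175, 0.14, -0.05]], "spin": [0.0, 0.0, 0.0, 0.0, 0.0, 0.0, 0.0, 0.0]}
{"linear": [[0.175, 0.14, -0.05], [0.175, 0.14, -0.05], [0.175, 0.14, -0.05], [0.175, 0.14, -0.05], [0.175, 0.14, -0.05], [0.175, 0.14, -0.055], [0.17, 0.08, -0.09], [0.175, 0.08, -0.09]], "spin": [0.0, 0.0, 0.0, 0.0, 0.0, 0.0, 0.0, 0.0]}
{"linear": [[0.17, 0.08, -0.09], [0.175, 0.075, -0.09], [0.17, 0.08, -0.09], [0.175, 0.075, -0.09], [0.13, 0.17, 0.02], [0.13, 0.175, 0.02], [0.13, 0.17, 0.02], [0.125, 0.175, 0.02]], "spin": [0.0, 0.0, 0.0, 0.0, 0.0, 0.0, 0.0, 0.0]}
end [600.2  29.6 250.1] [178.5  35.5  95.3]
```

Emit:
servo_tool([
  [0.21, 0.11, -0.06],
  [0.21, 0.11, -0.06],
  [0.21, 0.11, -0.065],
  [0.21, 0.11, -0.06],
  [0.21, 0.11, -0.065],
  [0.215, 0.11, -0.06],
  [0.21, 0.11, -0.065],
  [0.175, 0.14, -0.05],
], spin=[0, 0, 0, 0, 0, 0, 0, 0])

```text
time: 18.2
tool_pos: [245.5, -550.4, 431.3]
tcp_rot: [3.114, 0.621, 1.661]
contact_force: [0.0, -0.3, -0.1]
grip_width: 50.5
finger_force: 0.0
```

```bash
python3 -c "
from plan import *
o=obs()
plan([(400,-300,350,0),(470,-60,320,0),(600,30,250,0)],o,vmax=50)"
```

```text
t 18.2 p [ 245.5 -550.4  431.3] rpy [178.4  35.6  95.2] q [-1.21  0.08  1.47 -0.15  0.99 -1.27] w 50.5 F [ 0.  -0.3 -0.1] ff 0.0
{"linear": [[0.17, 0.125, -0.045], [0.17, 0.13, -0.045], [0.17, 0.125, -0.05], [0.17, 0.13, -0.045], [0.17, 0.125, -0.05], [0.17, 0.13, -0.045], [0.175, 0.125, -0.05], [0.17, 0.08, -0.09]], "spin": [0.0, 0.0, 0.0, 0.0, 0.0, 0.0, 0.0, 0.0]}
{"linear": [[0.175, 0.08, -0.09], [0.17, 0.08, -0.09], [0.175, 0.08, -0.09], [0.17, 0.075, -0.09], [0.175, 0.08, -0.09], [0.13, 0.17, 0.02], [0.13, 0.17, 0.02], [0.13, 0.175, 0.02]], "spin": [0.0, 0.0, 0.0, 0.0, 0.0, 0.0, 0.0, 0.0]}
{"linear": [[0.13, 0.17, 0.015], [0, 0, 0], [0, 0, 0], [0, 0, 0], [0, 0, 0], [0, 0, 0], [0, 0, 0], [0, 0, 0]], "spin": [0.0, 0, 0, 0, 0, 0, 0, 0]}
end [599.9  30.5 250. ] [178.4  35.6  95.2]
```

Emit:
servo_tool([
  [0.17, 0.125, -0.045],
  [0.17, 0.13, -0.045],
  [0.17, 0.125, -0.05],
  [0.17, 0.13, -0.045],
  [0.17, 0.125, -0.05],
  [0.17, 0.13, -0.045],
  [0.175, 0.125, -0.05],
  [0.17, 0.08, -0.09],
], spin=[0, 0, 0, 0, 0, 0, 0, 0])

```text
time: 19.2
tool_pos: [411.9, -260.4, 344.8]
tcp_rot: [3.115, 0.62, 1.663]
contact_force: [0.8, -0.0, 0.9]
grip_width: 50.4
finger_force: 0.0
```

Emit:
servo_tool([
  [0.175, 0.08, -0.09],
  [0.17, 0.08, -0.09],
  [0.175, 0.08, -0.09],
  [0.17, 0.075, -0.09],
  [0.175, 0.08, -0.09],
  [0.13, 0.17, 0.02],
  [0.13, 0.17, 0.02],
  [0.13, 0.175, 0.02],
], spin=[0, 0, 0, 0, 0, 0, 0, 0])

```text
time: 20.2
tool_pos: [568.4, 7.0, 266.6]
tcp_rot: [3.113, 0.62, 1.662]
contact_force: [0.3, -0.8, 0.8]
grip_width: 50.7
finger_force: 0.0
```

```bash
python3 -c "
from plan import *
o=obs()
plan([(597,20,200,0),(597,-4,130,0),(605,-62,48,0,4)],o,vmax=45)"
```

```text
t 20.2 p [568.4   7.  266.6] rpy [178.4  35.5  95.2] q [ 0.2   0.45  1.41 -0.63  1.37  0.26] w 50.7 F [ 0.3 -0.8  0.8] ff 0.0
{"linear": [[0.12, 0.07, 0.125], [0.115, 0.07, 0.12], [0.055, -0.01, 0.175], [0.05, -0.01, 0.18], [0.0, 0.0, 0.125], [0.0, 0.0, 0.125], [0.0, 0.0, 0.125], [0.0, 0.0, 0.13]], "spin": [0.0, 0.0, 0.0, 0.0, 0.0, 0.0, 0.0, 0.0]}
end [605.1 -62.6  47.9] [178.4  35.5  95.2]
```

Emit:
servo_tool([
  [0.12, 0.07, 0.125],
  [0.115, 0.07, 0.12],
  [0.055, -0.01, 0.175],
  [0.05, -0.01, 0.18],
  [0.0, 0.0, 0.125],
  [0.0, 0.0, 0.125],
  [0.0, 0.0, 0.125],
  [0.0, 0.0, 0.13],
], spin=[0, 0, 0, 0, 0, 0, 0, 0])

```text
time: 21.2
tool_pos: [604.2, -64.0, 47.7]
tcp_rot: [3.113, 0.62, 1.662]
contact_force: [-0.1, -0.7, 0.4]
grip_width: 50.3
finger_force: 0.0
```

```bash
python3 -c "
from plan import *
o=obs()
plan([(609,-90,8,0,4)],o)
d=cap('side','side2');a=d['frame'][160:310,170:370]
print(px('side2',(609,-86,7)),px('side2',o['tool_pos']))
cv2.imwrite('pics/crop3.png',np.clip(cv2.resize(a,(800,600),interpolation=cv2.INTER_CUBIC)*1.5,0,255).astype('uint8'))"
```

```text
t 21.2 p [604.2 -64.   47.7] rpy [178.4  35.5  95.2] q [ 0.07  0.73  1.58 -0.79  0.95  0.49] w 50.3 F [-0.1 -0.7  0.4] ff 0.0
{"linear": [[0.0, 0.0, 0.06], [0.005, 0.0, 0.06], [0.0, 0.005, 0.06], [0.005, 0.0, 0.06], [0, 0, 0], [0, 0, 0], [0, 0, 0], [0, 0, 0]], "spin": [0.0, 0.0, 0.0, 0.0, 0, 0, 0, 0]}
end [609.  -89.9   7.5] [178.4  35.5  95.2]
[259.01974582 226.51273155] [256.07352937 220.43931865]
```

View pics/crop3.png

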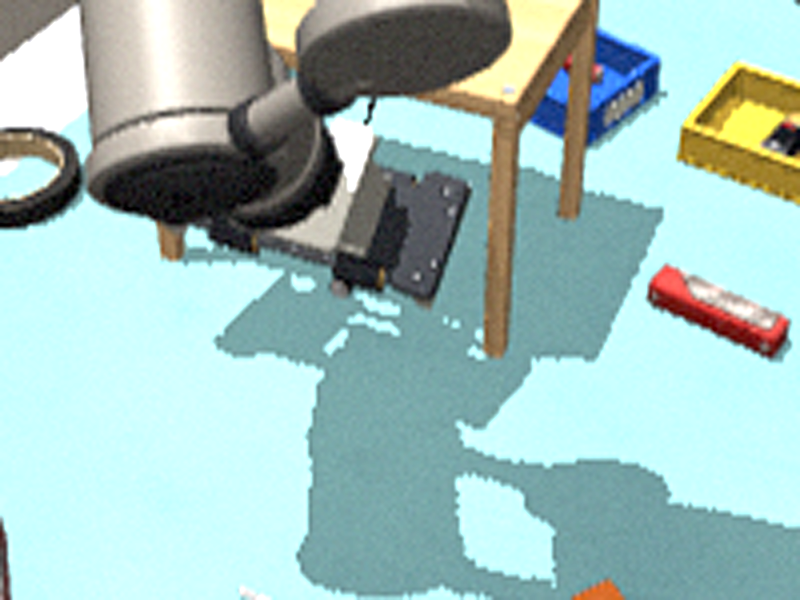

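The hand sits between the riser's legs, leaning left, with the fingers aimed at the covered slim cell. There is no contact force, so I'll continue.

Emit:
servo_tool([
  [0.0, 0.0, 0.06],
  [0.005, 0.0, 0.06],
  [0.0, 0.005, 0.06],
  [0.005, 0.0, 0.06],
  [0, 0, 0],
  [0, 0, 0],
  [0, 0, 0],
  [0, 0, 0],
], spin=[0, 0, 0, 0, 0, 0, 0, 0])

```text
time: 22.25
tool_pos: [608.8, -89.4, 8.5]
tcp_rot: [3.113, 0.62, 1.662]
contact_force: [1.4, 0.0, -0.3]
grip_width: 50.7
finger_force: 0.0
```

Emit:
servo_tool([
  [0, 0, 0],
  [0, 0, 0],
  [0, 0, 0],
  [0, 0, 0],
  [0, 0, 0],
  [0, 0, 0],
  [0, 0, -0.05],
  [0, 0, -0.1],
], spin=[0, 0, 0, 0, 0, 0, 0, 0], hand=-1)

```text
time: 23.25
tool_pos: [605.7, -72.0, 32.9]
tcp_rot: [3.116, 0.62, 1.662]
contact_force: [1.1, 0.2, -0.2]
grip_width: 9.7
finger_force: 30.0
```

```bash
python3 -c "
from plan import *
o=obs()
plan([(596,-4,130,0),(590,30,250,0)],o,vmax=45)"
```

```text
t 23.25 p [605.7 -72.   32.9] rpy [178.5  35.5  95.2] q [ 0.06  0.76  1.59 -0.81  0.93  0.51] w 9.7 F [ 1.1  0.2 -0.2] ff 30.0
{"linear": [[0.0, 0.0, -0.2], [0.0, 0.0, -0.195], [-0.005, 0.0, -0.2], [-0.07, 0.0, -0.195], [-0.07, 0.0, -0.195], [-0.065, 0.0, -0.2], [0, 0, 0], [0, 0, 0]], "spin": [0.0, 0.0, 0.0, 0.0, 0.0, 0.0, 0, 0]}
end [590.1  30.5 250.2] [178.5  35.5  95.2]
```

The slim cell is gripped at 9.7 mm wide. Tilted left, the hand would meet the riser beside the blue tray, so I'll untilt by stretching the arm to the left over open floor before placing it.

```bash
python3 -c "
from plan import *
o=obs()
plan([(596,-4,130,0),(560,110,290,0),(400,350,350,0),(60,560,350,0),(-100,640,350,0)],o,vmax=52)"
```

```text
t 23.25 p [605.7 -72.   32.9] rpy [178.5  35.5  95.2] q [ 0.06  0.76  1.59 -0.81  0.93  0.51] w 9.7 F [ 1.1  0.2 -0.2] ff 30.0
{"linear": [[0.0, 0.0, -0.2], [0.0, 0.0, -0.195], [-0.005, 0.0, -0.2], [0.005, -0.025, -0.25], [0.005, -0.025, -0.25], [0.0, -0.025, -0.245], [0.005, -0.03, -0.25], [0.145, -0.11, -0.165]], "spin": [0.0, 0.0, 0.0, 0.0, 0.0, 0.0, 0.0, 0.0]}
{"linear": [[0.14, -0.11, -0.165], [0.145, -0.11, -0.165], [0.14, -0.11, -0.165], [0.145, -0.11, -0.17], [0.14, -0.11, -0.165], [0.12, -0.195, -0.095], [0.12, -0.2, -0.09], [0.125, -0.195, -0.095]], "spin": [0.0, 0.0, 0.0, 0.0, 0.0, 0.0, 0.0, 0.0]}
{"linear": [[0.12, -0.2, -0.09], [0.125, -0.195, -0.095], [0.12, -0.2, -0.09], [0.125, -0.195, -0.095], [0.12, -0.2, -0.09], [0.095, -0.19, -0.075], [0.095, -0.185, -0.075], [0.1, -0.19, -0.07]], "spin": [0.0, 0.0, 0.0, 0.0, 0.0, 0.0, 0.0, 0.0]}
{"linear": [[0.095, -0.185, -0.075], [0, 0, 0], [0, 0, 0], [0, 0, 0], [0, 0, 0], [0, 0, 0], [0, 0, 0], [0, 0, 0]], "spin": [0.0, 0, 0, 0, 0, 0, 0, 0]}
end [-99.8 640.  350.2] [178.5  35.5  95.2]
```

Emit:
servo_tool([
  [0.0, 0.0, -0.2],
  [0.0, 0.0, -0.195],
  [-0.005, 0.0, -0.2],
  [0.005, -0.025, -0.25],
  [0.005, -0.025, -0.25],
  [0.0, -0.025, -0.245],
  [0.005, -0.03, -0.25],
  [0.145, -0.11, -0.165],
], spin=[0, 0, 0, 0, 0, 0, 0, 0])

```text
time: 24.25
tool_pos: [532.9, 152.0, 303.3]
tcp_rot: [3.107, 0.617, 1.657]
contact_force: [0.7, 0.1, -0.7]
grip_width: 9.9
finger_force: 30.0
```

Emit:
servo_tool([
  [0.14, -0.11, -0.165],
  [0.145, -0.11, -0.165],
  [0.14, -0.11, -0.165],
  [0.145, -0.11, -0.17],
  [0.14, -0.11, -0.165],
  [0.12, -0.195, -0.095],
  [0.12, -0.2, -0.09],
  [0.125, -0.195, -0.095],
], spin=[0, 0, 0, 0, 0, 0, 0, 0])

```text
time: 25.25
tool_pos: [270.1, 429.0, 350.9]
tcp_rot: [3.115, 0.619, 1.664]
contact_force: [0.6, 0.5, 0.3]
grip_width: 9.9
finger_force: 30.0
```

Emit:
servo_tool([
  [0.12, -0.2, -0.09],
  [0.125, -0.195, -0.095],
  [0.12, -0.2, -0.09],
  [0.125, -0.195, -0.095],
  [0.12, -0.2, -0.09],
  [0.095, -0.19, -0.075],
  [0.095, -0.185, -0.075],
  [0.1, -0.19, -0.07],
], spin=[0, 0, 0, 0, 0, 0, 0, 0])

```text
time: 26.25
tool_pos: [-62.4, 615.2, 347.5]
tcp_rot: [3.115, 0.615, 1.666]
contact_force: [-11.4, 14.9, 48.3]
grip_width: 10.0
finger_force: 30.0
```

```bash
python3 -c "
from plan import *
o=obs();R=Ro.from_euler('xyz',o['tcp_rot']);print(R.as_matrix().round(2))
plan([(-180,850,400,0,8)],o)"
```

```text
t 26.25 p [-62.4 615.2 347.5] rpy [178.5  35.2  95.4] q [ 1.59  1.05  0.04 -0.16  2.66  1.37] w 10.0 F [-11.4  14.9  48.3] ff 30.0
[[-0.08  0.99  0.08]
 [ 0.81  0.11 -0.57]
 [-0.58  0.02 -0.82]]
{"linear": [[0.105, -0.055, -0.115], [0.105, -0.055, -0.115], [0.105, -0.055, -0.115], [0.105, -0.055, -0.12], [0.105, -0.055, -0.115], [0.11, -0.06, -0.12], [0.105, -0.055, -0.115], [0.11, -0.06, -0.12]], "spin": [0.0, 0.0, 0.0, 0.0, 0.0, 0.0, 0.0, 0.0]}
end [-180.1  850.4  400.2] [178.5  35.2  95.4]
```

```bash
python3 -c "
from plan import *
d=cap('top','top3')
cv2.imwrite('pics/top3b.png',np.clip(cv2.resize(d['frame'],(800,600))*1.6,0,255).astype('uint8'))
o=monitor.get_obs();print(o['contact_force'],o['moment'],o['joint_positions'],o['tau'])"
```

```text
[-3.83556154 -1.45236293 -7.49132243] [ 0.39156908  0.11802123 -0.08979834] [ 1.59285524  1.06500649  0.04795456 -0.15505044  2.65209114  1.36779188] [-1.71503180e+01 -1.05949459e+02 -4.93053854e+01 -1.42265897e+00
  7.59582371e+00 -7.14507443e-02]
```

View pics/top3b.png

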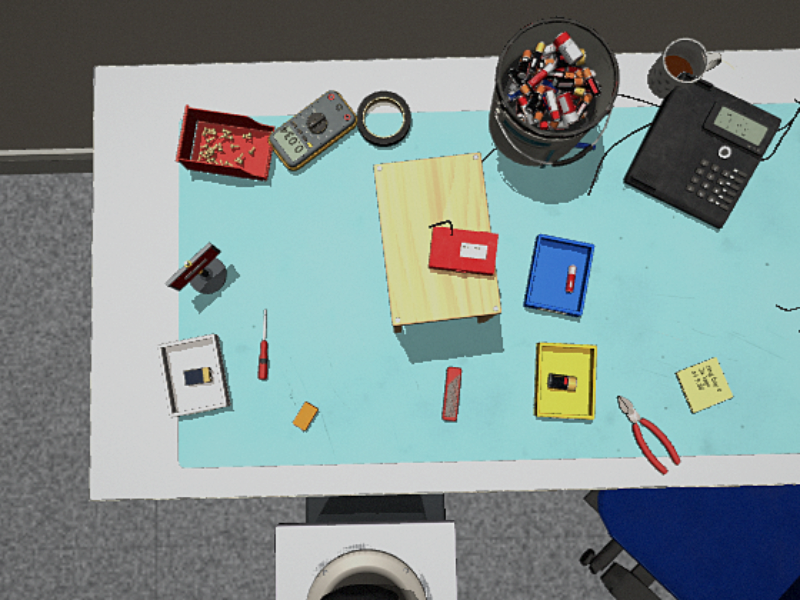

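The left side is clear, and the force was only a transient from braking at the stretch. I'll push outward gently.

```bash
python3 -c "
from plan import *
o=obs()
plan([(-90,870,320,0,8)],o)"
```

```text
t 26.3 p [-66.9 616.  337.6] rpy [178.6  36.2  95.9] q [ 1.59  1.07  0.05 -0.16  2.65  1.37] w 9.9 F [-3.8 -1.5 -7.5] ff 30.0
{"linear": [[0.135, 0.005, -0.085], [0.135, 0.005, -0.085], [0.135, 0.005, -0.085], [0.135, 0.005, -0.085], [0.135, 0.005, -0.085], [0.135, 0.005, -0.085], [0.135, 0.0, -0.085], [0.135, 0.005, -0.085]], "spin": [0.0, 0.0, 0.0, 0.0, 0.0, 0.0, 0.0, 0.0]}
end [-89.6 869.8 319.9] [178.6  36.2  95.9]
```

Emit:
servo_tool([
  [0.135, 0.005, -0.085],
  [0.135, 0.005, -0.085],
  [0.135, 0.005, -0.085],
  [0.135, 0.005, -0.085],
  [0.135, 0.005, -0.085],
  [0.135, 0.005, -0.085],
  [0.135, 0.0, -0.085],
  [0.135, 0.005, -0.085],
], spin=[0, 0, 0, 0, 0, 0, 0, 0])

```text
time: 27.3
tool_pos: [-64.4, 622.4, 310.5]
tcp_rot: [-3.14, 0.668, 1.661]
contact_force: [-0.4, -0.4, -1.1]
grip_width: 10.0
finger_force: 30.0
```

```bash
python3 -c "
from plan import *
o=obs()
p=o['tool_pos']
plan([(p[0]-20,p[1]+280,p[2]+60,0,8)],o)"
```

```text
t 27.3 p [-64.4 622.4 310.5] rpy [-179.9   38.3   95.2] q [ 1.58  1.11  0.04 -0.11  2.66  1.41] w 10.0 F [-0.4 -0.4 -1.1] ff 30.0
{"linear": [[0.115, 0.005, -0.14], [0.115, 0.005, -0.14], [0.115, 0.005, -0.135], [0.115, 0.0, -0.14], [0.115, 0.005, -0.135], [0.115, 0.0, -0.14], [0.115, 0.005, -0.135], [0.11, 0.0, -0.14]], "spin": [0.0, 0.0, 0.0, 0.0, 0.0, 0.0, 0.0, 0.0]}
end [-84.4 902.3 370.6] [-179.9   38.3   95.2]
```

```bash
python3 -c "
from plan import *
o=obs()
p=o['tool_pos']
plan([(p[0],p[1]+60,p[2]+420,0,8)],o)"
```

```text
t 27.3 p [-64.4 622.4 310.5] rpy [-179.9   38.3   95.2] q [ 1.58  1.11  0.04 -0.11  2.66  1.41] w 10.0 F [-0.4 -0.4 -1.1] ff 30.0
{"linear": [[-0.135, 0.005, -0.23], [-0.135, 0.005, -0.23], [-0.135, 0.0, -0.23], [-0.13, 0.005, -0.23], [-0.135, 0.0, -0.23], [-0.13, 0.005, -0.23], [-0.135, 0.0, -0.225], [-0.13, 0.005, -0.23]], "spin": [0.0, 0.0, 0.0, 0.0, 0.0, 0.0, 0.0, 0.0]}
end [-64.2 682.8 730.5] [-179.9   38.3   95.2]
```

Emit:
servo_tool([
  [-0.135, 0.005, -0.23],
  [-0.135, 0.005, -0.23],
  [-0.135, 0.0, -0.23],
  [-0.13, 0.005, -0.23],
  [-0.135, 0.0, -0.23],
  [-0.13, 0.005, -0.23],
  [-0.135, 0.0, -0.225],
  [-0.13, 0.005, -0.23],
], spin=[0, 0, 0, 0, 0, 0, 0, 0])

```text
time: 28.3
tool_pos: [-36.3, 557.5, 513.3]
tcp_rot: [3.076, 0.347, 1.671]
contact_force: [-0.0, -0.1, -0.1]
grip_width: 9.8
finger_force: 30.0
```

```bash
python3 -c "
from plan import *
o=obs()
p=o['tool_pos']
plan([(p[0],p[1]+60,p[2]+420,0,8)],o)"
```

```text
t 28.3 p [-36.3 557.5 513.3] rpy [176.2  19.9  95.8] q [ 1.56  0.78  0.04 -0.22  2.66  1.26] w 9.8 F [-0.  -0.1 -0.1] ff 30.0
{"linear": [[-0.055, 0.02, -0.26], [-0.055, 0.02, -0.26], [-0.055, 0.02, -0.26], [-0.055, 0.02, -0.26], [-0.055, 0.02, -0.255], [-0.055, 0.02, -0.26], [-0.05, 0.025, -0.255], [-0.055, 0.02, -0.26]], "spin": [0.0, 0.0, 0.0, 0.0, 0.0, 0.0, 0.0, 0.0]}
end [-36.6 617.2 933.4] [176.2  19.9  95.8]
```

Emit:
servo_tool([
  [-0.055, 0.02, -0.26],
  [-0.055, 0.02, -0.26],
  [-0.055, 0.02, -0.26],
  [-0.055, 0.02, -0.26],
  [-0.055, 0.02, -0.255],
  [-0.055, 0.02, -0.26],
  [-0.05, 0.025, -0.255],
  [-0.055, 0.02, -0.26],
], spin=[0, 0, 0, 0, 0, 0, 0, 0])

```text
time: 29.3
tool_pos: [-7.3, 450.5, 658.9]
tcp_rot: [2.991, 0.101, 1.698]
contact_force: [-0.4, -0.4, 0.1]
grip_width: 9.7
finger_force: 30.0
```

```bash
python3 -c "
from plan import *
o=obs();print(Ro.from_euler('xyz',o['tcp_rot']).as_matrix().round(2))
plan([(200,430,450,0),(420,60,350,0),(410,-150,300,0),(500,-330,250,0),(578,-345,160,0)],o,vmax=50)"
```

```text
t 29.3 p [ -7.3 450.5 658.9] rpy [171.4   5.8  97.3] q [ 1.53  0.5   0.04 -0.36  2.66  1.08] w 9.7 F [-0.4 -0.4  0.1] ff 30.0
[[-0.13  0.98  0.16]
 [ 0.99  0.14 -0.08]
 [-0.1   0.15 -0.98]]
{"linear": [[-0.02, 0.14, 0.2], [-0.02, 0.14, 0.2], [-0.02, 0.14, 0.2], [-0.02, 0.14, 0.2], [-0.025, 0.14, 0.2], [-0.02, 0.145, 0.205], [-0.215, 0.08, 0.09], [-0.215, 0.085, 0.09]], "spin": [0.0, 0.0, 0.0, 0.0, 0.0, 0.0, 0.0, 0.0]}
{"linear": [[-0.21, 0.08, 0.09], [-0.215, 0.085, 0.09], [-0.21, 0.08, 0.09], [-0.215, 0.085, 0.09], [-0.21, 0.08, 0.09], [-0.215, 0.085, 0.09], [-0.21, 0.08, 0.095], [-0.2, -0.045, 0.065]], "spin": [0.0, 0.0, 0.0, 0.0, 0.0, 0.0, 0.0, 0.0]}
{"linear": [[-0.2, -0.045, 0.065], [-0.2, -0.045, 0.065], [-0.205, -0.05, 0.065], [-0.2, -0.045, 0.06], [-0.185, 0.055, 0.08], [-0.185, 0.055, 0.08], [-0.185, 0.055, 0.075], [-0.18, 0.055, 0.08]], "spin": [0.0, 0.0, 0.0, 0.0, 0.0, 0.0, 0.0, 0.0]}
{"linear": [[-0.185, 0.055, 0.075], [-0.025, 0.1, 0.17], [-0.025, 0.105, 0.17], [-0.03, 0.1, 0.175], [0, 0, 0], [0, 0, 0], [0, 0, 0], [0, 0, 0]], "spin": [0.0, 0.0, 0.0, 0.0, 0, 0, 0, 0]}
end [ 578.  -345.5  159.6] [171.4   5.8  97.3]
```

Emit:
servo_tool([
  [-0.02, 0.14, 0.2],
  [-0.02, 0.14, 0.2],
  [-0.02, 0.14, 0.2],
  [-0.02, 0.14, 0.2],
  [-0.025, 0.14, 0.2],
  [-0.02, 0.145, 0.205],
  [-0.215, 0.08, 0.09],
  [-0.215, 0.085, 0.09],
], spin=[0, 0, 0, 0, 0, 0, 0, 0])

```text
time: 30.3
tool_pos: [241.3, 349.8, 442.8]
tcp_rot: [2.986, 0.106, 1.7]
contact_force: [0.7, 0.8, -0.3]
grip_width: 10.0
finger_force: 30.0
```

Emit:
servo_tool([
  [-0.21, 0.08, 0.09],
  [-0.215, 0.085, 0.09],
  [-0.21, 0.08, 0.09],
  [-0.215, 0.085, 0.09],
  [-0.21, 0.08, 0.09],
  [-0.215, 0.085, 0.09],
  [-0.21, 0.08, 0.095],
  [-0.2, -0.045, 0.065],
], spin=[0, 0, 0, 0, 0, 0, 0, 0])

```text
time: 31.3
tool_pos: [411.0, 20.6, 357.0]
tcp_rot: [2.986, 0.106, 1.699]
contact_force: [0.1, 0.9, 0.3]
grip_width: 9.7
finger_force: 30.0
```

Emit:
servo_tool([
  [-0.2, -0.045, 0.065],
  [-0.2, -0.045, 0.065],
  [-0.205, -0.05, 0.065],
  [-0.2, -0.045, 0.06],
  [-0.185, 0.055, 0.08],
  [-0.185, 0.055, 0.08],
  [-0.185, 0.055, 0.075],
  [-0.18, 0.055, 0.08],
], spin=[0, 0, 0, 0, 0, 0, 0, 0])

```text
time: 32.3
tool_pos: [475.6, -291.1, 278.9]
tcp_rot: [2.986, 0.106, 1.699]
contact_force: [0.2, -0.5, 0.1]
grip_width: 9.8
finger_force: 30.0
```

```bash
python3 -c "
from plan import *
o=obs();print(Ro.from_euler('xyz',o['tcp_rot']).as_matrix().round(2))
plan([(555,-339,130,0),(555,-339,60,0)],o,vmax=45)"
```

```text
t 32.3 p [ 475.6 -291.1  278.9] rpy [171.1   6.1  97.4] q [-0.71  0.26  1.51  0.05  1.19 -0.86] w 9.8 F [ 0.2 -0.5  0.1] ff 30.0
[[-0.13  0.98  0.17]
 [ 0.99  0.14 -0.08]
 [-0.11  0.15 -0.98]]
{"linear": [[-0.05, 0.06, 0.205], [-0.055, 0.06, 0.205], [-0.05, 0.06, 0.205], [-0.055, 0.06, 0.205], [0.02, -0.025, 0.17], [0.02, -0.03, 0.17], [0, 0, 0], [0, 0, 0]], "spin": [0.0, 0.0, 0.0, 0.0, 0.0, 0.0, 0, 0]}
end [ 554.9 -338.8   60.2] [171.1   6.1  97.4]
```

Emit:
servo_tool([
  [-0.05, 0.06, 0.205],
  [-0.055, 0.06, 0.205],
  [-0.05, 0.06, 0.205],
  [-0.055, 0.06, 0.205],
  [0.02, -0.025, 0.17],
  [0.02, -0.03, 0.17],
  [0, 0, 0],
  [0, 0, 0],
], spin=[0, 0, 0, 0, 0, 0, 0, 0])

```text
time: 33.3
tool_pos: [555.3, -337.8, 61.7]
tcp_rot: [2.985, 0.107, 1.699]
contact_force: [0.4, -0.7, 0.5]
grip_width: 9.9
finger_force: 30.0
```

```bash
python3 -c "
from plan import *
o=obs()
plan([(555,-339,27,0,3)],o,vmax=45)
d=cap('side','side4');a=d['frame'][120:240,240:400]
cv2.imwrite('pics/crop4.png',np.clip(cv2.resize(a,(800,600),interpolation=cv2.INTER_CUBIC)*1.5,0,255).astype('uint8'))"
```

```text
t 33.3 p [ 555.3 -337.8   61.7] rpy [171.    6.1  97.3] q [-0.68  0.64  1.54  0.06  0.78 -0.86] w 9.9 F [ 0.4 -0.7  0.5] ff 30.0
{"linear": [[0.005, -0.01, 0.055], [0.005, -0.01, 0.06], [0.005, -0.01, 0.055], [0, 0, 0], [0, 0, 0], [0, 0, 0], [0, 0, 0], [0, 0, 0]], "spin": [0.0, 0.0, 0.0, 0, 0, 0, 0, 0]}
end [ 554.8 -338.6   27.1] [171.    6.1  97.3]
```

View pics/crop4.png

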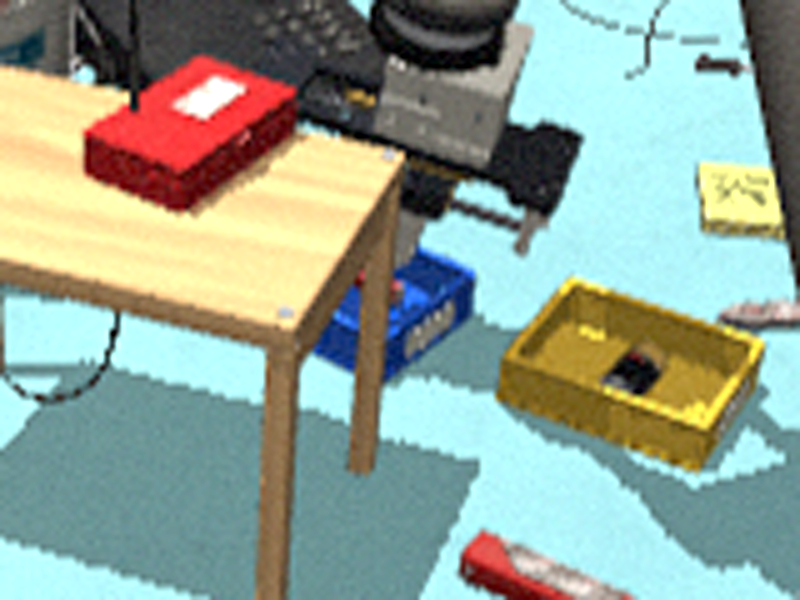

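The gripper is over the blue tray at (390,300), the red cell is visible beside it, and the fat cell is safe in the yellow tray at (635,373). Lower and release.

Emit:
servo_tool([
  [0.005, -0.01, 0.055],
  [0.005, -0.01, 0.06],
  [0.005, -0.01, 0.055],
  [0, 0, 0],
  [0, 0, 0],
  [0, 0, 0],
  [0, 0, 0],
  [0, 0, 0],
], spin=[0, 0, 0, 0, 0, 0, 0, 0])

```text
time: 34.35
tool_pos: [554.1, -338.0, 25.5]
tcp_rot: [2.986, 0.105, 1.699]
contact_force: [0.8, -0.3, -0.7]
grip_width: 10.3
finger_force: 30.0
```

Emit:
servo_tool([
  [0, 0, 0],
  [0, 0, 0],
  [0, 0, 0],
  [0, 0, 0],
  [0, 0, -0.15],
  [0, 0, -0.2],
  [0, 0, -0.25],
  [0, 0, -0.25],
], spin=[0, 0, 0, 0, 0, 0, 0, 0], hand=-0.6)

```text
time: 35.35
tool_pos: [525.2, -323.6, 193.7]
tcp_rot: [2.986, 0.104, 1.699]
contact_force: [0.9, -1.7, 0.0]
grip_width: 18.2
finger_force: 0.0
```

```bash
python3 -c "
from plan import *
o=obs()
plan([(420,-260,300,0),(400,-50,300,0),(450,200,260,0)],o,vmax=50)"
```

```text
t 35.35 p [ 525.2 -323.6  193.7] rpy [171.1   6.   97.3] q [-0.7   0.43  1.49  0.05  1.03 -0.86] w 18.2 F [ 0.9 -1.7  0. ] ff 0.0
{"linear": [[0.08, -0.095, -0.16], [0.08, -0.1, -0.16], [0.085, -0.095, -0.16], [0.08, -0.1, -0.155], [0.21, 0.01, -0.02], [0.21, 0.01, -0.02], [0.21, 0.01, -0.02], [0.21, 0.01, -0.02]], "spin": [0.0, 0.0, 0.0, 0.0, 0.0, 0.0, 0.0, 0.0]}
{"linear": [[0.21, 0.015, -0.025], [0.205, 0.065, 0.025], [0.205, 0.065, 0.02], [0.205, 0.065, 0.025], [0.2, 0.065, 0.02], [0.205, 0.065, 0.025], [0.2, 0.065, 0.02], [0, 0, 0]], "spin": [0.0, 0.0, 0.0, 0.0, 0.0, 0.0, 0.0, 0]}
end [450.  199.9 260.2] [171.1   6.   97.3]
```

Emit:
servo_tool([
  [0.08, -0.095, -0.16],
  [0.08, -0.1, -0.16],
  [0.085, -0.095, -0.16],
  [0.08, -0.1, -0.155],
  [0.21, 0.01, -0.02],
  [0.21, 0.01, -0.02],
  [0.21, 0.01, -0.02],
  [0.21, 0.01, -0.02],
], spin=[0, 0, 0, 0, 0, 0, 0, 0])

```text
time: 36.35
tool_pos: [403.3, -90.9, 297.9]
tcp_rot: [2.985, 0.105, 1.698]
contact_force: [0.9, 0.3, -0.3]
grip_width: 18.4
finger_force: 0.0
```

```bash
python3 -c "
from plan import *
o=obs()
d=cap('top','top5');f=d['frame']
a=cv2.resize(f[155:230,110:185],(400,400),interpolation=cv2.INTER_CUBIC);b=cv2.resize(f[155:230,355:430],(400,400),interpolation=cv2.INTER_CUBIC)
cv2.imwrite('pics/crop5.png',np.clip(np.hstack([a,b])*1.6,0,255).astype('uint8'))
for z in(132,):
  for u,v in((155,0),):pass
"
```

```text
t 36.35 p [403.3 -90.9 297.9] rpy [171.1   6.   97.3] q [-0.4  -0.03  1.8  -0.01  1.19 -0.53] w 18.4 F [ 0.9  0.3 -0.3] ff 0.0
```

View pics/crop5.png

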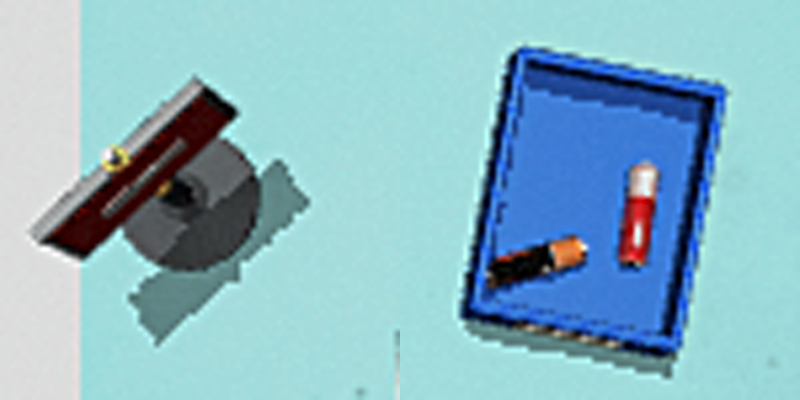

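The slim black cell lies in the blue tray at crop (536,260), beside the red cell at (638,215). The sign's top edge runs from (40,238) to (202,83) in the crop, red face toward the robot. I'll measure the pivot and plan a push on its right wing along an arc.

```bash
cat > sign.py <<'E'
from plan import *
f=lambda u,v,z:w('top5',110+u/5.333,155+v/5.333,z)
if __name__=='__main__':
    A=f(40,238,132);B=f(202,83,132);print(A.round(1),B.round(1),'mid',((A+B)/2).round(1),'len',np.linalg.norm(A-B),'az',np.degrees(np.arctan2(*(B-A)[1::-1])))
    print('cap',f(116,157,147).round(1),'foot',f(196,205,5).round(1))
    print('slim',w('top5',355+136/5.333,155+260/5.333,14).round(1))
    P=(A+B)/2
    s=cv2.imread('pics/side0.png');print('side px pivot top',px('side0',(P[0],P[1],132))/.7,px('side0',(P[0],P[1],0))/.7)
E
python3 sign.py
```

```text
[565.  309.7 132. ] [632.3 238.2 132. ] mid [598.7 274.  132. ] len 98.25495100354655 az -46.74070860858511
cap [597.9 272.3 147. ] foot [595.6 271.2   5. ]
slim [ 553.4 -329.9   14. ]
side px pivot top [237.24459466 415.48892782] [252.96088814 473.18761498]
```

Emit:
servo_tool([
  [0.21, 0.015, -0.025],
  [0.205, 0.065, 0.025],
  [0.205, 0.065, 0.02],
  [0.205, 0.065, 0.025],
  [0, 0, 0],
  [0, 0, 0],
  [0, 0, 0],
  [0, 0, 0],
], spin=[0, 0, 0, 0, 0, 0, 0, 0], hand=-1)

```text
time: 37.4
tool_pos: [425.5, 74.9, 278.3]
tcp_rot: [2.986, 0.105, 1.697]
contact_force: [-0.2, -0.3, -0.2]
grip_width: 0.7
finger_force: 0.0
```

```bash
cat > arc.py <<'E'
from plan import *
P=np.array([597.5,272.5])
def wp(a,r=34,gap=0,z=98,o=None):
    R=Ro.from_euler('xyz',o['tcp_rot']).as_matrix();a=np.radians(a)
    wv=np.array([np.cos(a),np.sin(a)]);m=np.array([-wv[1],wv[0]])
    h=19*abs(m@R[:2,1])+9.5*abs(m@R[:2,0])
    c=P+r*wv-(4+h+gap)*m
    return tuple(c+R[:2,2]*17)+(z,)
if __name__=='__main__':
    o=obs();s=wp(-47,gap=18,o=o);print(np.round(s))
    plan([(s[0]-30,s[1]-40,190,0),s+(0,)]+[wp(a,o=o)+(0,1) for a in np.arange(-47,127,11.5)],o,vmax=50)
E
python3 arc.py
```

```text
t 37.4 p [425.5  74.9 278.3] rpy [171.1   6.   97.2] q [ 0.07  0.04  1.78 -0.1   1.16 -0.03] w 0.7 F [-0.2 -0.3 -0.2] ff 0.0
[592. 217.  98.]
{"linear": [[0.115, 0.17, 0.125], [0.115, 0.165, 0.125], [0.115, 0.17, 0.13], [0.12, 0.165, 0.125], [0.075, 0.035, 0.155], [0.075, 0.035, 0.155], [0.075, 0.035, 0.15], [0.055, 0.075, 0.005]], "spin": [0.0, 0.0, 0.0, 0.0, 0.0, 0.0, 0.0, 0.0]}
{"linear": [[0.005, 0.045, 0.01], [0.02, 0.04, 0.005], [0.035, 0.04, 0.0], [0.045, 0.03, 0.0], [0.04, 0.02, 0.0], [0.02, 0.01, 0.0], [0.025, 0.015, 0.0], [0.03, 0.005, -0.005]], "spin": [0.0, 0.0, 0.0, 0.0, 0.0, 0.0, 0.0, 0.0]}
{"linear": [[0.035, 0.0, -0.005], [0.04, -0.01, -0.005], [0.035, -0.025, -0.005], [0.035, -0.03, -0.01], [0.02, -0.035, -0.005], [0.02, -0.03, -0.01], [0.01, -0.04, -0.005], [0, 0, 0]], "spin": [0.0, 0.0, 0.0, 0.0, 0.0, 0.0, 0.0, 0]}
end [600.8 313.1  97.7] [171.1   6.   97.2]
```

Emit:
servo_tool([
  [0.115, 0.17, 0.125],
  [0.115, 0.165, 0.125],
  [0.115, 0.17, 0.13],
  [0.12, 0.165, 0.125],
  [0.075, 0.035, 0.155],
  [0.075, 0.035, 0.155],
  [0.075, 0.035, 0.15],
  [0, 0, 0],
], spin=[0, 0, 0, 0, 0, 0, 0, 0])

```text
time: 38.4
tool_pos: [590.7, 217.4, 95.3]
tcp_rot: [2.991, 0.106, 1.699]
contact_force: [-0.1, 0.0, 0.0]
grip_width: 0.2
finger_force: 0.0
```

```bash
python3 -c "
from arc import *
o=obs()
plan([wp(a,o=o)+(0,1) for a in (-47,-37,-26,-15,-4,7,18,29,39,49,59,69,79,89,99,109)],o)"
```

```text
t 38.4 p [590.7 217.4  95.3] rpy [171.4   6.   97.3] q [ 0.3   0.6   1.51 -0.16  0.91  0.25] w 0.2 F [-0.1  0.   0. ] ff 0.0
{"linear": [[0.05, 0.08, -0.005], [0.005, 0.04, 0.005], [0.015, 0.045, 0.005], [0.03, 0.035, 0.0], [0.04, 0.035, 0.0], [0.045, 0.02, 0.0], [0.025, 0.01, 0.0], [0.02, 0.015, 0.0]], "spin": [0.0, 0.0, 0.0, 0.0, 0.0, 0.0, 0.0, 0.0]}
{"linear": [[0.025, 0.005, -0.005], [0.03, 0.005, 0.0], [0.03, -0.005, -0.005], [0.03, -0.01, -0.005], [0.035, -0.015, -0.005], [0.025, -0.03, -0.01], [0.025, -0.03, -0.005], [0.015, -0.025, -0.005]], "spin": [0.0, 0.0, 0.0, 0.0, 0.0, 0.0, 0.0, 0.0]}
end [612.5 310.7  98. ] [171.4   6.   97.3]
```

Emit:
servo_tool([
  [0.05, 0.08, -0.005],
  [0.005, 0.04, 0.005],
  [0.015, 0.045, 0.005],
  [0.03, 0.035, 0.0],
  [0.04, 0.035, 0.0],
  [0.045, 0.02, 0.0],
  [0.025, 0.01, 0.0],
  [0.02, 0.015, 0.0],
], spin=[0, 0, 0, 0, 0, 0, 0, 0])

```text
time: 39.4
tool_pos: [640.6, 271.7, 100.6]
tcp_rot: [2.987, 0.105, 1.699]
contact_force: [-0.1, -0.8, -0.2]
grip_width: 0.2
finger_force: 0.4
```

Emit:
servo_tool([
  [0.025, 0.005, -0.005],
  [0.03, 0.005, 0.0],
  [0.03, -0.005, -0.005],
  [0.03, -0.01, -0.005],
  [0.035, -0.015, -0.005],
  [0.025, -0.03, -0.01],
  [0.025, -0.03, -0.005],
  [0.015, -0.025, -0.005],
], spin=[0, 0, 0, 0, 0, 0, 0, 0])

```text
time: 40.4
tool_pos: [612.9, 311.7, 100.9]
tcp_rot: [2.986, 0.105, 1.699]
contact_force: [1.3, 0.5, 0.6]
grip_width: 0.5
finger_force: 0.5
```

```bash
python3 -c "
from arc import *
o=obs()
plan([wp(a,o=o)+(0,1) for a in (115,120,124)]+[wp(124,o=o)+(0,1)]*1,o)
d=cap('side','side6');a=d['frame'][230:380,110:310]
cv2.imwrite('pics/crop6.png',np.clip(cv2.resize(a,(800,600),interpolation=cv2.INTER_CUBIC)*1.5,0,255).astype('uint8'))"
```

```text
t 40.4 p [612.9 311.7 100.9] rpy [171.1   6.   97.3] q [ 0.43  0.69  1.3  -0.17  1.03  0.37] w 0.5 F [1.3 0.5 0.6] ff 0.5
{"linear": [[0.01, -0.025, 0.01], [0.005, -0.015, -0.005], [0.0, -0.015, 0.0], [0.0, 0.0, 0.0], [0, 0, 0], [0, 0, 0], [0, 0, 0], [0, 0, 0]], "spin": [0.0, 0.0, 0.0, 0.0, 0, 0, 0, 0]}
end [601.9 313.   97.9] [171.1   6.   97.3]
```

View pics/crop6.png

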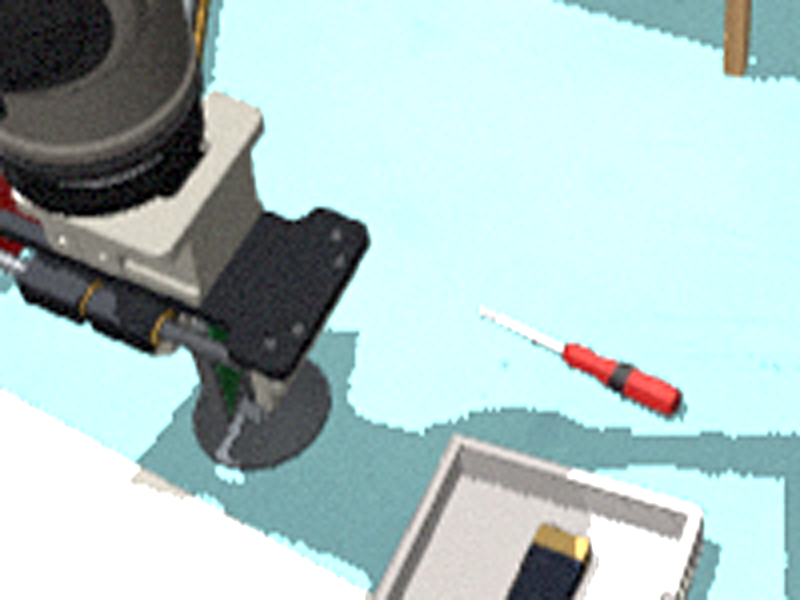

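The green face now shows at about (228,370), and the driver and block are undisturbed. I'll finish the arc, back off and rise.

Emit:
servo_tool([
  [0.01, -0.025, 0.01],
  [0.005, -0.02, -0.005],
  [0.0, -0.015, 0.0],
  [0, 0, 0],
  [0.03, 0.1, 0],
  [0.04, 0.1, 0],
  [0, 0, -0.25],
  [0, 0, -0.3],
], spin=[0, 0, 0, 0, 0, 0, 0, 0])

```text
time: 41.45
tool_pos: [619.6, 340.5, 209.2]
tcp_rot: [2.991, 0.106, 1.698]
contact_force: [0.6, 0.3, 0.5]
grip_width: 0.0
finger_force: 0.0
```

Emit:
servo_tool([
  [-0.15, 0, -0.1],
  [-0.25, 0, -0.05],
  [-0.25, 0, 0],
  [-0.25, 0, 0],
  [-0.25, 0, 0],
  [0, 0, 0],
  [0, 0, 0],
  [0, 0, 0],
], spin=[0, 0, 0, 0, 0, 0, 0, 0])

```text
time: 42.45
tool_pos: [644.3, 118.0, 263.7]
tcp_rot: [2.987, 0.104, 1.7]
contact_force: [0.6, 0.2, -0.0]
grip_width: 0.5
finger_force: 0.0
```

```bash
python3 -c "
from arc import *
o=obs()
f=cap('top','top7')['frame'];g=cap('side','side7')['frame']
a=cv2.resize(f[155:230,110:185],(400,400),interpolation=cv2.INTER_CUBIC);b=cv2.resize(g[250:350,130:230],(400,400),interpolation=cv2.INTER_CUBIC)
cv2.imwrite('pics/crop7.png',np.clip(np.hstack([a,b])*1.6,0,255).astype('uint8'))"
```

```text
t 42.45 p [644.3 118.  263.7] rpy [171.1   6.   97.4] q [ 0.11  0.48  1.22 -0.1   1.28 -0.  ] w 0.5 F [ 0.6  0.2 -0. ] ff 0.0
```

View pics/crop7.png

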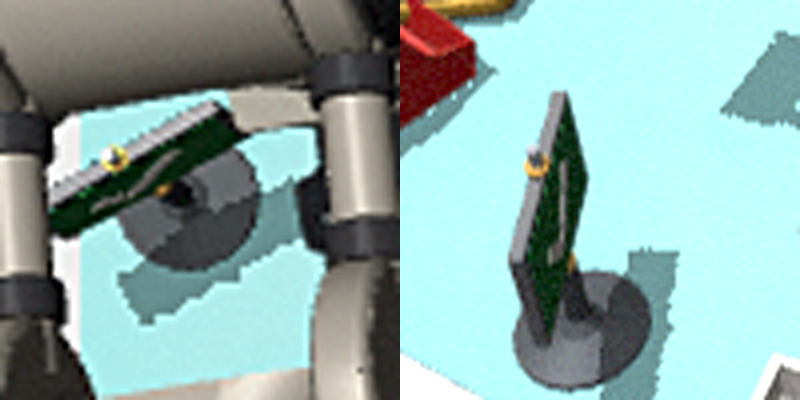

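The panel now stands at about −60° azimuth, against −47° at the start. That is about 167° (2.9 rad) of turn, with the green face looking at the robot. All the cells are in their trays and the arm is clear, so I'm handing in.

```bash
python3 -c "
from h import *
print(workorder.close_job())"
```

```text
the job is handed in; nothing more can be done
None
```

The job is handed in: all three batteries are in their trays, and the sign is turned about 2.9 rad by camera measurement (2.8 needed), green face toward the robot; the hand-in call gave no verdict.

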